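# Close the air-line filter: seat the disc, then screw on its lock ring

## Robot

A 7-joint arm with a two-finger parallel gripper is mounted at the origin on a cart in front of the work surface, level with it; the furniture and walls round the work are solid. World frame = base frame: x ahead of the robot, y to its left, z up, the work surface at z = 0. Lengths are in m, angles in rad, forces in N, time in s.
With the tool pointing down it reaches from about 0.35 to 0.9 m from the base axis. Payload 19.9 kg.
Tool frame: the origin (TCP) lies between the finger pads; the fingertips stand 17 mm ahead of it and the grasp point (between the pads) lies 2 mm behind it; z points along the fingers, y is the direction in which the jaws open and shut (so a half turn about z gives the same grasp; the last joint's range is limited). The gripper opens to 85 mm and grips with 20 to 120 N. Pads are 22 mm wide; open, the fingers measure 114 mm over their backs; the gripper's body (76 mm by 85 mm) begins 54 mm behind the grasp point. The pads swing forward as they close: fully open they stand 13 mm farther back than shut.
Start: joints at [1.067, 0.417, -0.01, 1.614, 0.005, 1.111, -0.053], TCP at [0.279, -0.559, 0.248] pointing down, gripper open.
Joint ranges: [-2.81, 2.81], [-0.39, 2.02], [-1.27, 1.25], [0.06, 2.57], [-1.19, 4.33], [0.19, 2], [-2.82, 2.82]. Speed limits (rad/s): [1.89, 1.89, 2.39, 2.39, 3.01, 3.01, 3.01].

## Interface

Orientations are given as a unit quaternion [x, y, z, w].
In Python, from station import arm, state, eyes, ticket gives the robot as it stands. Calls block until the motion is done:
- arm.goto(position, orientation): joint-space move of the TCP to a pose.
- arm.move_linear(position, attitude=None, v=0.15, force_limit=None): straight line of the TCP; attitude=None keeps the orientation; v is the mean speed in m/s. With force_limit (N) it stops when the force on the tool has changed by that much, and returns True; else False.
- arm.goto_joints(angles): joint-space move.
- arm.gripper_to(opening): opening from 0.0 (shut) to 1.0 (fully open); the grip force is fixed at half the most; returns when the fingers have stopped.
- arm.hold(seconds).
- arm.solve_ik(position, orientation): joint angles nearest the present ones, or None.
- state(): the state.
- eyes.get_image(name): name is "scene" or "top"; returns (picture, depth): 420x560x3 uint8, blue, green, red; 420x560 float32, m along the optical axis (not along the pixel's ray), 0 where there is no reading.
- eyes.calibration(name): a dict with "K" (3x3 intrinsics, pixels), "distortion" ([k1, k2, p1, p2, k3] as OpenCV has them; the pictures are not rectified), "world_to_cam" (4x4, takes a point from world to camera coordinates). Camera axes: x right, y up, looking along -z (the intrinsics and any distortion apply to the point x, -y, -z); pixel columns grow to the right and rows downward; lengths in m; the calibration is good to about 2 mm. A picture is of the moment at which its call begins. calibration takes no time and is no camera call.
A pose or a line that the arm cannot do raises arm.MotionError and nothing moves.
- ticket.job_done(): hands the job in, once; it reports no verdict.
The state is a dict: "time": time; "qpos": joint angles; "joint_vel": joint speeds; "joint_efforts": joint torques, N m; "ee_pos": TCP position; "tcp_rot": TCP orientation; "wrist_force": force on the tool from outside, world axes, zero at the start; "torque": the same for the moment, N m; "width": opening from 0.0 (shut) to 1.0 (fully open).
Only numpy, scipy, OpenCV 4.12 (cv2) and the standard library are available. Lean on these libraries where they do the work, as an engineer would, in place of code of your own. Each camera call takes 0.05 s, during which the arm holds its last target. There are 200 camera calls.

## Task

Reassemble the air-line filter: set the loose filter disc, stem up, into the mouth of the grey housing, let go of it, then put the orange lock ring over it, push it down against the spring and screw it clockwise until it is fully home, and let go. Work gently: feel for where the thread starts, never force the ring or the disc, and leave the brown knob and the roll of tape where they lie.

Things in the scene. Friction and masses are not known exactly. Their poses are not given: they have to be found in the camera images.
- housing: Grey filter housing fixed to the bench, origin mid-underside, z up. Foot plate 88 x 88 x 10 mm (bolts to 14 mm), round body of radius 30 mm (34 at its foot) up to 46 mm, two brass ports 30 mm high reaching 42 mm out along its x axis either way; above it a bright threaded tube of outer radius 24, bore radius 21.2 mm, its open rim 70 mm high.
- mouth (a point): Centre of the housing's open rim, 70 mm above the bench, axes as the housing.
- seat_top (a point): Centre of the top of the free sprung seat inside the bore, 62 mm above the bench (does not follow the seat). The seat begins to give at 2 N, then 1.2 N per mm, travel 8.5 mm. The disc lies on it.
- thread_mid (a point): Point on the tube's axis, 60 mm high, amid the outside thread: right-hand, 3 equal ribs 120 deg apart, radius 24 to 28 mm, 4 mm high, each running 70 deg clockwise (from above) to a sprung stop (6 N m per rad, yields 0.2 rad); underside falls from 62 to 58 mm in 44 deg, then level. Gaps 42 deg. The ribs' angle differs every time, whatever the housing's yaw: find it by feel or eye.
- filter_disc: Loose brass disc, radius 20 mm, 8 mm thick, lower edge bevelled 1.5 mm, with a steel pull stem at its centre (12 mm diameter, from 8 to 36 mm above the underside); about 60 g. Origin mid-underside, z along the stem. Starts on the bench, stem up. On the free seat its top is level with the rim; the stem then passes through the ring's hole.
- lock_ring: Loose orange ring, outer radius 32 mm (knurls 32.6), 24 mm high, about 120 g; origin mid-underside, z up; starts on the bench right way up. Skirt inner radius 29.2 mm, top flange at 20 to 24 mm with a hole of radius 14 mm; an inner lip (radius 14 to 19) reaches down to 12 mm above the underside and presses on the disc.
- lug (a point): Middle of one of the ring's three inward steel lugs, 27 mm from its axis along its x axis, 4 mm above its underside; the others at 120 deg either way. Each is 4 mm thick (2 to 6 mm above the underside) and reaches in to radius 25 mm; they run under the ribs. Axes as the ring.
- home (a point): Where the ring's origin is when fully home: on the tube's axis, 52 mm high. With lugs on top of the ribs the ring is 60 to 64 mm high; with lugs in the gaps it rests on the seated disc at 58 mm and must be pushed down to 55.5 mm or less (5 N and more) to turn clockwise under the ribs, else the lugs hit the ribs' ends. It then follows the thread down to 52 mm and stays there at the stop.
- roll_tape: Loose roll of black tape, 58 x 56 x 19 mm, origin in the middle of the underside; to be left alone.
- brown_knob: Loose dark brown control knob, 30 mm across, 14 mm high, origin in the middle of the underside; to be left alone.
Not all that is in view belongs to the job. Of the things that look like the filter_disc, take the one that is farthest to the robot's right at the start.

How it is judged:
On the way, in this order (a step that is already met when the one before it is completed fails the run):
1. the filter disc lies seated in the mouth, let go, with the ring not yet on (z of filter_disc in the frame of housing between 0.05 and 0.0635 m and horizontal distance between filter_disc and mouth below 0.0025 m and angle between filter_disc's own z axis and vertical below 0.08 rad and contact force between the fingers and filter_disc below 0.3 N and horizontal distance between lock_ring and mouth above 0.05 m), for 0.2 s.
2. the ring is screwed fully home over the disc (z of lock_ring in the frame of housing below 0.0532 m and horizontal distance between lock_ring and mouth below 0.003 m and angle between lock_ring's own z axis and vertical below 0.06 rad and contact force between the fingers and lock_ring below 0.3 N), for 0.2 s.
At the end, for the whole second after the job is handed in: Disc stem up in the mouth (2.5 mm of its axis, tilt under 0.08 rad, underside below 58.5 mm) with the ring screwed home over it: ring underside 48 to 53.2 mm above the bench, within 3 mm of the mouth's axis, tilt under 0.06 rad, at rest and let go (z of filter_disc in the frame of housing between 0.05 and 0.0585 m and horizontal distance between filter_disc and mouth below 0.0025 m and angle between filter_disc's own z axis and vertical below 0.08 rad and z of lock_ring in the frame of housing between 0.048 and 0.0532 m and horizontal distance between lock_ring and mouth below 0.003 m and angle between lock_ring's own z axis and vertical below 0.06 rad and linear speed of lock_ring below 0.01 m/s and angular speed of lock_ring below 0.1 rad/s); the robot touches nothing.
It fails at once if the ring is forced: more than 50 N between ring and housing (contact force between lock_ring and housing above 50 N).
It fails at once if the disc is pressed into the housing with more than 25 N (contact force between filter_disc and housing above 25 N).
It fails at once if the brown knob or the roll of tape are moved by more than 30 mm (distance of any of brown_knob, roll_tape from where it was at the start of the episode above 0.03 m).
It also fails if it takes over 72 s, if anything falls off the work surface, if the arm or the gripper's body presses on something with over 40 N, if the wrist force passes 120 N, or if a joint passes its speed limit or range.

## Working session

There is one attempt and no reset: what is moved stays moved. The work goes in short steps, each a Python script; the robot and the scene stay as the last script left them, time stands still between calls to the robot, and variables do not carry over. Pictures are saved under pics/ and viewed, about 8 in all and at most 12, crops included, and the job is handed in when it is done.

```bash
mkdir -p pics; ls
python3 - <<'E'
from station import arm,state,eyes
import cv2,numpy as np
s=state();print(s)
for n in("scene","top"):
    im,d=eyes.get_image(n);cv2.imwrite(f"pics/{n}0.png",im);np.save(f"pics/{n}0.npy",d)
    c=eyes.calibration(n);print(n,c)
E
```

```text
pics
{'time': 0.0, 'qpos': array([ 1.06647047,  0.41799517, -0.01032653,  1.61419143,  0.00465393,
        1.11072823, -0.05299548]), 'joint_vel': array([ 0.00045753, -0.00105149,  0.00103903,  0.00059625, -0.00071639,
        0.00107336,  0.0003895 ]), 'joint_efforts': array([-4.92768322e-04, -8.64447713e+01,  6.79051839e-01, -4.34901237e+01,
        1.90846733e-02,  7.38298899e-03,  3.31219826e-05]), 'ee_pos': array([ 0.27890841, -0.55892943,  0.24763967]), 'tcp_rot': array([ 9.73341513e-01,  2.29359713e-01, -1.70379807e-04, -6.26367558e-04]), 'wrist_force': array([-0.44636652,  0.24801021, -0.26301314]), 'torque': array([-0.00032812,  0.01867225,  0.00231396]), 'width': 0.9996029692614622}
scene {'K': array([[431.79890217,   0.        , 275.74135809],
       [  0.        , 431.79890217, 215.1331881 ],
       [  0.        ,   0.        ,   1.        ]]), 'distortion': array([-0.05153428,  0.        ,  0.        ,  0.        ,  0.        ]), 'world_to_cam': array([[-0.6201319 , -0.78446476, -0.00717394,  0.41726922],
       [ 0.5787602 , -0.46365425,  0.67086613, -0.31658507],
       [-0.52959706,  0.41187349,  0.74154378, -0.70127105],
       [ 0.        ,  0.        ,  0.        ,  1.        ]])}
top {'K': array([[540.81016728,   0.        , 278.36413863],
       [  0.        , 540.81016728, 212.59321506],
       [  0.        ,   0.        ,   1.        ]]), 'distortion': array([-0.14969615,  0.        ,  0.        ,  0.        ,  0.        ]), 'world_to_cam': array([[-0.02174338, -0.99975268,  0.0046687 ,  0.10334942],
       [ 0.99876923, -0.02151329,  0.04469004, -0.53479304],
       [-0.04457855,  0.00563467,  0.99898999, -0.97004413],
       [ 0.        ,  0.        ,  0.        ,  1.        ]])}
```

View pics/scene0.png

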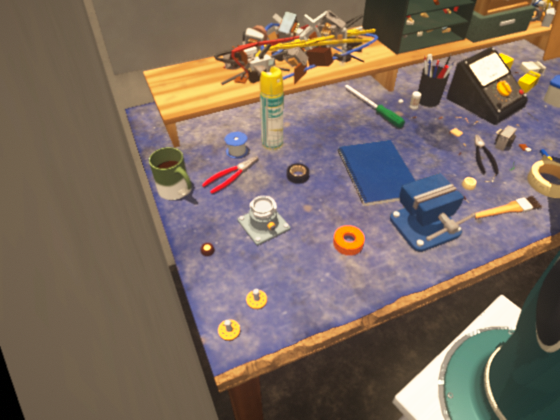

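View pics/top0.png

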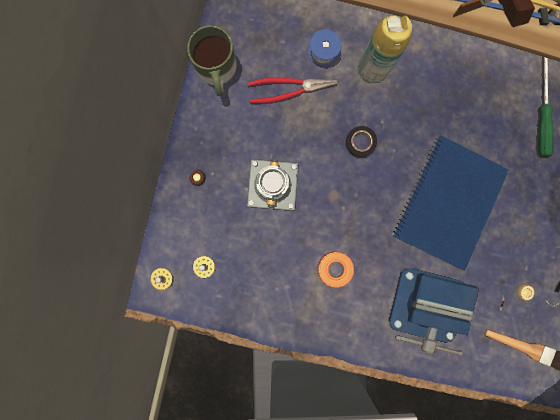

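The scene view shows the housing at about (263,215), the ring at (349,240), the discs at (256,299) and (229,329), the knob at (207,249) and the tape at (298,173). In the top view, image right is the robot's right: the housing is at (272,184), the ring at (336,269), the discs at (204,267) and (161,279), the knob at (197,177) and the tape at (361,141). The round object at (527,292) still needs ruling out.

```bash
cat > h.py <<'E'
import cv2,numpy as np
from station import arm,state,eyes,ticket
def ray(name,uv,z):
    c=eyes.calibration(name);p=cv2.undistortPoints(np.array([[uv]],float),c["K"],c["distortion"])[0,0]
    W=c["world_to_cam"];R=W[:3,:3];t=W[:3,3]
    o=-R.T@t;d=R.T@np.array([p[0],-p[1],-1.]);return o+d*(z-o[2])/d[2]
def pix(name,P):
    c=eyes.calibration(name);q=c["world_to_cam"][:3,:3]@np.array(P)+c["world_to_cam"][:3,3]
    return cv2.projectPoints(np.array([[q[0],-q[1],-q[2]]]),np.zeros(3),np.zeros(3),c["K"],c["distortion"])[0].ravel()
def quat(a): # tool down, jaw (tool y) axis at world yaw a+90deg, tool x at yaw a
    return np.array([np.cos(a/2),np.sin(a/2),0,0])
E
python3 - <<'E'
from h import *
im=cv2.imread("pics/top0.png");d=np.load("pics/top0.npy");sc=cv2.imread("pics/scene0.png")
def blobs(im,lo,hi,name,zs,amin=20):
    m=cv2.inRange(cv2.cvtColor(im,cv2.COLOR_BGR2HSV),lo,hi)
    for c in cv2.findContours(m,cv2.RETR_EXTERNAL,2)[0]:
        if cv2.contourArea(c)>amin:
            (u,v),r=cv2.minEnclosingCircle(c);print(name,zs,np.round([u,v,r],1),cv2.contourArea(c),np.round(ray(name,(u,v),zs),4)[:2])
print("ring");
blobs(im,(3,150,120),(16,255,255),"top",.024);blobs(sc,(3,150,120),(16,255,255),"scene",.024,100)
print("disc");
blobs(im,(20,100,120),(35,255,255),"top",.008);blobs(sc,(20,100,120),(35,255,255),"scene",.008)
h,s,v=cv2.split(cv2.cvtColor(im,cv2.COLOR_BGR2HSV))
print("housing",ray("top",(272,182),.07),"scene",ray("scene",(263,205),.07))
print("wall depth",[ (u,round(float(d[265,u]),3),np.round(ray("top",(u,265),0)[:2],3)) for u in (40,80,110,130,140,150,180)])
def crop(u,v,w): return cv2.resize(im[v-w:v+w,u-w:u+w],(390,290 if 0 else 390),interpolation=cv2.INTER_CUBIC)
cv2.imwrite("pics/c1.png",np.hstack([crop(272,184,30),cv2.resize(np.vstack([im[247:297,140:225],im[247:297,475:560]]),(390,390),interpolation=cv2.INTER_CUBIC)]))
E
```

```text
ring
top 0.024 [335.4 269.2  17.8] 586.0 [ 0.4326 -0.0082]
scene 0.024 [383.5 310.5 182.9] 2753.5 [0.2662 0.0662]
scene 0.024 [348.5 239.5  15.7] 166.0 [ 0.428  -0.0027]
scene 0.024 [549.2 172.   11. ] 163.0 [ 0.267  -0.5461]
scene 0.024 [211.2 110.9  50.4] 566.0 [ 1.0099 -0.0309]
scene 0.024 [245.5  55.   55.8] 516.0 [ 1.2161 -0.2991]
scene 0.024 [421.5  46.5 145.2] 2202.5 [ 0.8836 -0.816 ]
scene 0.024 [502.5   6.   27.8] 314.0 [ 0.9061 -1.3759]
disc
top 0.008 [161.2 278.4  10.8] 330.0 [0.4214 0.3085]
top 0.008 [203.5 266.4  10.9] 339.5 [0.442  0.2302]
top 0.008 [393.5  34.   22.5] 735.5 [ 0.8716 -0.1342]
top 0.008 [545.    4.5  14.7] 85.0 [ 0.9412 -0.4493]
scene 0.008 [228.5 329.   10.7] 199.0 [0.4226 0.3087]
scene 0.008 [256.  298.4   9.7] 166.5 [0.4432 0.2303]
scene 0.008 [497.5 210.   22.1] 149.0 [ 0.2813 -0.3457]
scene 0.008 [469.5 181.5   5.7] 28.0 [ 0.3795 -0.3761]
scene 0.008 [181.2 173.2   7. ] 48.0 [0.8493 0.1623]
scene 0.008 [456.5 131.5   4.7] 26.0 [ 0.5219 -0.521 ]
scene 0.008 [503.4  87.4   7. ] 83.0 [ 0.567  -0.8348]
scene 0.008 [196.5  91.5  42.2] 604.5 [ 1.1489 -0.0
[... 321 characters left out ...]
 0.9749 -0.474 ]
scene 0.008 [504.1  60.4   9. ] 98.0 [ 0.662 -0.995]
scene 0.008 [373.   53.5  20. ] 337.5 [ 0.9731 -0.6684]
scene 0.008 [356.5  39.5  14.6] 64.0 [ 1.0833 -0.6997]
scene 0.008 [304.   45.   35.2] 365.0 [ 1.17   -0.5218]
scene 0.008 [520.   34.   28.6] 64.0 [ 0.7376 -1.2322]
scene 0.008 [361.   32.   14.3] 104.0 [ 1.1159 -0.7573]
housing [0.58697079 0.10183766 0.07      ] scene [0.58550517 0.10292199 0.07      ]
wall depth [(40, 0.607, array([0.448, 0.543])), (80, 0.746, array([0.447, 0.464])), (110, 0.889, array([0.447, 0.406])), (130, 1.022, array([0.446, 0.368])), (140, 0.984, array([0.446, 0.349])), (150, 0.986, array([0.446, 0.331])), (180, 0.987, array([0.445, 0.275]))]
```

View pics/c1.png

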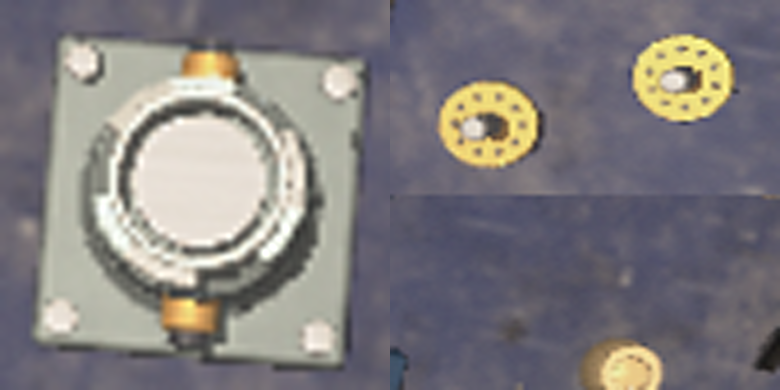

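The object at (527,292) is a plain tan cap, so the disc to take is at about (0.442, 0.230). The top crop also shows the thread ribs, with their counter-clockwise starts at world yaw of about 54° + 120k.

```bash
cat >> h.py <<'E'
def q7s(P):
    for dg in range(-180,180,30):
        q=arm.solve_ik(P,quat(np.radians(dg)));print(dg,None if q is None else np.round(q[[0,6]],2),end="; ")
    print()
E
python3 - <<'E'
from h import *
im=cv2.imread("pics/top0.png");v=cv2.cvtColor(im,cv2.COLOR_BGR2GRAY)
big=cv2.resize(v[154:214,242:302],None,fx=8,fy=8,interpolation=cv2.INTER_CUBIC)
for th in(120,140,160):
    m=(big>th).astype(np.uint8);n,l,st,ce=cv2.connectedComponentsWithStats(m);k=l[224,242];
    c=max(cv2.findContours((l==k).astype(np.uint8),0,2)[0],key=cv2.contourArea);e=cv2.minEnclosingCircle(c)
    el=cv2.fitEllipse(c);u=(np.array(el[0])+.5)/8-.5+[242,154];print(th,st[k,4]/64,e[1]/8,np.round(el[1],1),u,ray("top",u,.062))
for P in([.442,.23,.03],[.587,.102,.1],[.432,-.008,.02]):q7s(P)
E
```

```text
120 1905.328125 32.906700134277344 [390.8 413. ] [271.55578613 180.67664337] [0.59009717 0.10259616 0.062     ]
140 1731.421875 32.57019805908203 [377.9 392.8] [271.91635704 182.87899971] [0.5862629  0.10205364 0.062     ]
160 1120.109375 26.221500396728516 [304.6 368.7] [266.79137421 181.87407684] [0.5881969 0.1108682 0.062    ]
-180 [0.17 0.33]; -150 [0.18 0.84]; -120 [0.3  1.25]; -90 [0.3  1.78]; -60 [-1.24 -2.38]; -30 [-0.97 -2.17]; 0 [-0.15 -2.5 ]; 30 [-0.09 -2.04]; 60 [ 0.05 -1.65]; 90 [ 0.13 -1.21]; 120 [ 0.13 -0.67]; 150 [ 0.15 -0.17]; 
-180 [0.33 0.9 ]; -150 [0.53 1.23]; -120 [0.53 1.75]; -90 [0.53 2.28]; -60 [-0.96 -2.14]; -30 [-0.03 -2.47]; 0 [ 0.07 -2.02]; 30 [ 0.12 -1.53]; 60 [ 0.16 -1.05]; 90 [ 0.23 -0.58]; 120 [ 0.3  -0.11]; 150 [0.34 0.37]; 
-180 [0.4  1.03]; -150 [0.84 1.14]; -120 [0.84 1.67]; -90 [-0.9  -2.17]; -60 [-0.02 -2.7 ]; -30 [ 0.08 -2.3 ]; 0 [ 0.14 -1.84]; 30 [ 0.19 -1.37]; 60 [ 0.25 -0.91]; 90 [ 0.3  -0.44]; 120 [0.35 0.04]; 150 [0.4  0.51];
```

```bash
cat > pick.py <<'E'
from h import *
im=cv2.imread("pics/top0.png");g=cv2.cvtColor(im,cv2.COLOR_BGR2GRAY)
c=np.array([272.,181.9])
for _ in range(3):
    t=np.radians(np.arange(0,360,3));r=np.arange(8.5,14.5,.1)
    X=(c[0]+r[None]*np.cos(t)[:,None]).astype(np.float32);Y=(c[1]-r[None]*np.sin(t)[:,None]).astype(np.float32)
    p=cv2.GaussianBlur(cv2.remap(g,X,Y,cv2.INTER_CUBIC).astype(float),(9,1),2)
    k=p.argmin(1);pts=np.stack([X[np.arange(len(t)),k],Y[np.arange(len(t)),k]],1)
    e=cv2.fitEllipseAMS(pts);c=np.array(e[0])
print("bore",c,e[1],ray("top",c,.066),"plate",ray("top",(272.7-.4,184.6-.4),.014))
D=ray("top",(203.5,266.4),.008)
log=lambda m:print(m,round(state()["time"],2),np.round(state()["ee_pos"],4),np.round(state()["wrist_force"],2),round(state()["width"],3),np.round(state()["qpos"][6],2))
A=np.radians(150)
arm.goto([D[0],D[1],.2],quat(A));arm.gripper_to(.45);log("above")
print(arm.move_linear([D[0],D[1],.03],v=.15,force_limit=8));log("down")
E
python3 pick.py
```

```text
bore [272.52102661 181.87342834] (22.271821975708008, 24.784412384033203) [0.58757706 0.10095684 0.066     ] plate [0.5886429  0.10165375 0.014     ]
above 3.47 [0.4419 0.2301 0.2   ] [ 0.41 -0.32 -0.44] 0.448 0.08
False
down 4.75 [0.4423 0.2304 0.0306] [0.3  0.49 0.01] 0.448 -0.15
```

```bash
cat >> h.py <<'E'
log=lambda m:print(m,round(state()["time"],2),np.round(state()["ee_pos"],4),np.round(state()["wrist_force"],2),round(state()["width"],3),np.round(state()["qpos"][6],2))
E
python3 - <<'E'
from h import *
p=state()["ee_pos"]
arm.gripper_to(0.);log("sq1")
arm.gripper_to(.4)
im,_=eyes.get_image("scene")
arm.goto([p[0],p[1],.03],quat(np.radians(60)));log("rot")
arm.gripper_to(0.);log("sq2");arm.move_linear([p[0],p[1],.13],v=.15);log("up")
im,_=eyes.get_image("scene");t,_=eyes.get_image("top");cv2.imwrite("pics/lift.png",np.hstack([cv2.resize(im[180:380,150:350],(390,390)),cv2.resize(t[190:330,130:270],(390,390))]))
E
```

```text
sq1 5.12 [0.4423 0.2302 0.0306] [-2.04 -1.93  9.31] 0.112 -0.15
rot 6.77 [0.4422 0.2304 0.0299] [ 1.13  0.57 -0.06] 0.402 -1.47
sq2 7.11 [0.4423 0.2303 0.0301] [-1.98 -0.53  4.89] 0.114 -1.47
up 7.92 [0.442  0.23   0.1293] [-0.03  0.37 -0.6 ] 0.111 -1.35
```

View pics/lift.png

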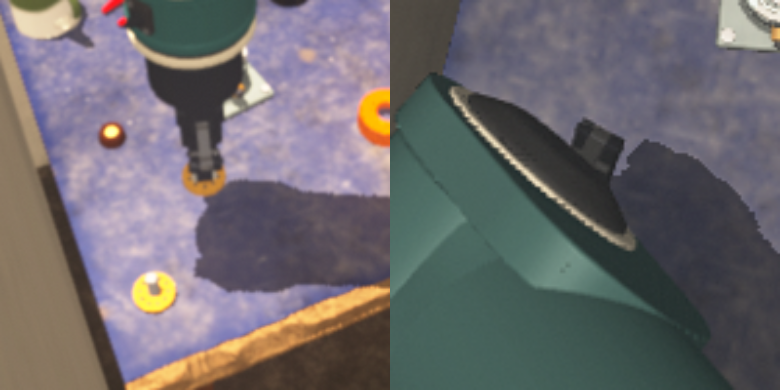

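The scene view shows the disc hanging level from its stem in the gripper, at about (205,180) in the left crop.

Run:
```python
from h import *
x,y=.5875,.1012
arm.move_linear([x,y,.13],attitude=quat(np.radians(60)),v=.2);log("over")
arm.move_linear([x,y,.105],v=.1);log("near");f0=state()["wrist_force"]
r=arm.move_linear([x,y,.0915],v=.03,force_limit=4);log(r)
print(state()["wrist_force"]-f0,state()["torque"])
```

```text
over 9.15 [0.5867 0.1023 0.13  ] [-0.45  0.43 -0.06] 0.112 -1.03
near 9.55 [0.587  0.1016 0.1046] [ 0.3   0.98 -0.17] 0.111 -1.04
False 10.15 [0.5876 0.1012 0.0916] [-0.37 -0.45  0.93] 0.117 -1.05
[-0.66605947 -1.43646455  1.10451943] [ 0.0137079  -0.11368095  0.05055199]
```

Run:
```python
from h import *
x,y=.5875,.1012
r=arm.move_linear([x,y,.0885],v=.02,force_limit=3);log(r)
p=state()["ee_pos"]
arm.gripper_to(.35);log("open")
arm.move_linear([p[0],p[1],.17],v=.2);arm.goto([.50,.0,.2],quat(np.radians(60)));log("up")
im,d=eyes.get_image("scene");t,_=eyes.get_image("top");cv2.imwrite("pics/top1.png",t);cv2.imwrite("pics/sc1.png",im)
cv2.imwrite("pics/disc.png",np.hstack([cv2.resize(im[170:260,220:310],(390,390)),cv2.resize(t[154:214,242:302],(390,390),interpolation=cv2.INTER_CUBIC)]))
```

```text
True 10.36 [0.5877 0.1012 0.089 ] [ 0.5  -0.72  4.56] 0.112 -1.06
open 10.69 [0.5873 0.1012 0.089 ] [ 0.73 -0.45  0.65] 0.352 -1.06
up 11.86 [ 4.997e-01 -4.000e-04  1.998e-01] [ 0.59 -0.14 -0.39] 0.344 -0.77
```

View pics/disc.png

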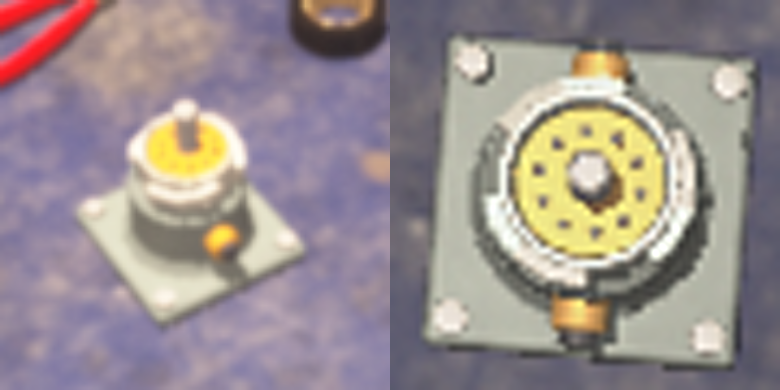

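The disc is seated level with the rim, stem up and central at about (590,175) in the right crop. Next is the ring, squeezed twice to centre it.

Run:
```python
from h import *
x,y=.4322,-.0082
arm.gripper_to(1.);arm.goto([x,y,.10],quat(np.radians(60)))
print(arm.move_linear([x,y,.019],v=.12,force_limit=8));log("down")
arm.gripper_to(.6);log("sq1");arm.gripper_to(1.)
p=state()["ee_pos"]
arm.goto([x,y,.019],quat(np.radians(150)));log("rot")
arm.gripper_to(.6);log("sq2");arm.move_linear([x,y,.14],v=.15);log("up")
im,_=eyes.get_image("scene");cv2.imwrite("pics/ring.png",cv2.resize(im[100:280,240:460],(660,540)))
```

```text
False
down 13.92 [ 0.4327 -0.0081  0.0196] [ 0.69 -1.01  0.73] 0.998 -0.99
sq1 14.26 [ 0.4322 -0.008   0.0198] [-7.83  3.05 18.52] 0.74 -0.99
rot 15.82 [ 0.4322 -0.0082  0.019 ] [ 0.22 -0.64  0.56] 1.0 0.28
sq2 16.17 [ 0.4329 -0.0072  0.0195] [-0.06  4.64  8.41] 0.742 0.28
up 17.12 [ 0.4318 -0.0083  0.1393] [-0.08 -0.2  -1.41] 0.738 0.53
```

View pics/ring.png

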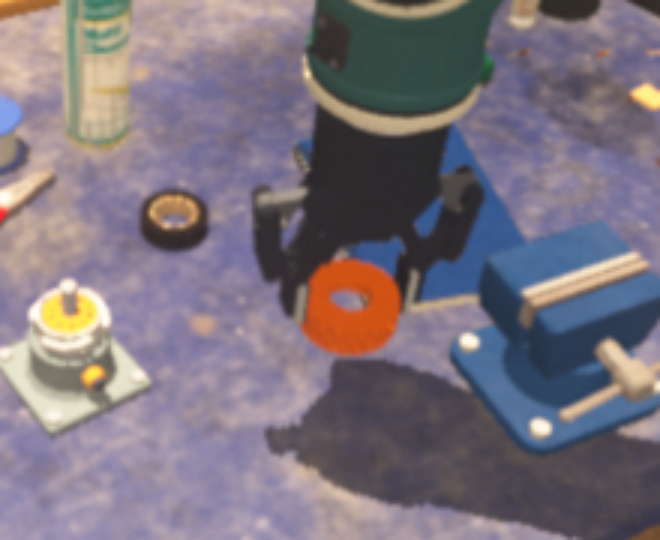

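The ring is held about its middle at about (350,305) in the crop. I'll check its tilt from the depth of its flange before fitting it.

```bash
cat > tilt.py <<'E'
from h import *
def cloud(name):
    im,d=eyes.get_image(name);c=eyes.calibration(name)
    m=cv2.inRange(cv2.cvtColor(im,cv2.COLOR_BGR2HSV),(3,150,90),(16,255,255))>0
    v,u=np.nonzero(m&(d>0));z=d[v,u]
    q=cv2.undistortPoints(np.stack([u,v],1).astype(float)[:,None],c["K"],c["distortion"])[:,0]
    P=np.stack([q[:,0]*z,-q[:,1]*z,-z],1);W=c["world_to_cam"];P=(P-W[:3,3])@W[:3,:3]
    e=state()["ee_pos"];return P[np.linalg.norm(P-e,axis=1)<.06]
P=cloud("scene");rng=np.random.default_rng(0);best=None
for _ in range(800):
    a,b,c=P[rng.choice(len(P),3,False)];n=np.cross(b-a,c-a);L=np.linalg.norm(n)
    if L<1e-5: continue
    n/=L;n*=np.sign(n[2])
    if n[2]<.8: continue
    i=abs((P-a)@n)<.0015
    if best is None or i.sum()>best.sum():best=i
Q=P[best];C=Q.mean(0);n=np.linalg.svd(Q-C)[2][2];n*=np.sign(n[2])
e=state()["ee_pos"]
print(len(P),best.sum(),"n",n.round(3),"tilt deg",np.degrees(np.arccos(n[2])).round(1),"bbox",Q.min(0).round(4),Q.max(0).round(4),"ee",e.round(4))
E
python3 tilt.py
```

```text
747 408 n [-0.011 -0.007  1.   ] tilt deg 0.8 bbox [ 0.3987 -0.0408  0.1412] [0.461  0.0264 0.1454] ee [ 0.4317 -0.0081  0.1393]
```

Run:
```python
from h import *
x,y=.5875,.1012
Q=quat(np.radians(150))
arm.move_linear([x,y,.15],attitude=Q,v=.2);log("over")
arm.move_linear([x,y,.095],v=.12);log("near")
r=arm.move_linear([x,y,.0760],v=.025,force_limit=4);log(r);print(state()["torque"].round(3),"ring z",state()["ee_pos"][2]-.0195)
```

```text
over 18.32 [0.5869 0.1006 0.1497] [ 0.23 -0.69 -0.84] 0.742 0.34
near 18.93 [0.5876 0.1014 0.0953] [ 0.36  0.96 -1.2 ] 0.74 0.29
True 19.48 [0.5879 0.1013 0.0826] [-0.89 -1.42  8.73] 0.739 0.28
[-0.22   0.237  0.022] ring z 0.06307623763383503
```

Run:
```python
from h import *
x,y=.5875,.1012
arm.move_linear([x,y,.0845],v=.05);log("lift")
arm.move_linear([x,y,.0845],attitude=quat(np.radians(177)),v=.05);log("rot")
r=arm.move_linear([x,y,.0755],v=.025,force_limit=4);log(r);print(state()["torque"].round(3),"ring z",state()["ee_pos"][2]-.0195)
```

```text
lift 19.73 [0.5876 0.1013 0.0845] [ 1.26  1.71 -0.73] 0.738 0.28
rot 20.35 [0.5873 0.1011 0.0843] [ 0.07  0.   -0.16] 0.737 0.7
True 20.73 [0.5879 0.1012 0.0758] [2.31 0.05 3.63] 0.739 0.69
[ 0.013 -0.404  0.005] ring z 0.05626117312321739
```

Run:
```python
from h import *
x,y=.5875,.1012
r=arm.move_linear([x,y,.0711],v=.025,force_limit=14);log(r);print(state()["torque"].round(3),"ring z",state()["ee_pos"][2]-.0195)
if not r:
  t0=state()["torque"][2]
  for dg in range(169,60,-8):
    arm.move_linear([x,y,.0711],attitude=quat(np.radians(dg)),v=.05)
    s=state();print(dg,s["time"].__round__(2),s["ee_pos"].round(4),s["wrist_force"].round(1),s["torque"].round(2),s["qpos"][6].round(2))
    if abs(s["torque"][2]-t0)>.35: break
```

```text
False 21.07 [0.5879 0.1013 0.0713] [ 1.7  -0.04  6.32] 0.738 0.69
[-0.105 -0.336 -0.09 ] ring z 0.051845941844996205
169 21.36 [0.5879 0.1015 0.0716] [0.7 1.3 7. ] [ 0.05 -0.18 -0.13] 0.56
161 21.65 [0.5878 0.1015 0.0715] [0.2 1.1 7.2] [ 0.15 -0.13 -0.08] 0.44
153 21.94 [0.5879 0.1015 0.0715] [1.6 1.  7. ] [ 0.19 -0.28 -0.13] 0.32
145 22.23 [0.5879 0.1016 0.0716] [1.5 1.4 8. ] [ 0.16 -0.28 -0.09] 0.19
137 22.52 [0.5879 0.1016 0.0716] [0.6 1.3 7.1] [ 0.2  -0.14 -0.08] 0.07
129 22.82 [0.5878 0.1016 0.0715] [1.2 1.3 7.1] [ 0.16 -0.12 -0.05] -0.05
121 23.11 [0.588  0.1016 0.0716] [1.1 1.1 6.9] [ 0.19 -0.22 -0.09] -0.17
113 23.4 [0.5879 0.1016 0.0716] [0.8 1.3 6.7] [ 0.19 -0.3  -0.12] -0.29
105 23.69 [0.5879 0.1016 0.0716] [1.9 1.3 7.9] [ 0.2  -0.1  -0.07] -0.41
97 23.98 [0.5879 0.1015 0.0715] [0.6 1.1 7. ] [ 0.17 -0.23 -0.05] -0.53
89 24.27 [0.5881 0.1017 0.0716] [2.6 1.7 6.9] [ 0.34 -0.67  0.54] -0.65
```

The stop is felt at 89°, 88° of screwing from the gap. I'll check that the ring is held captive, then let go.

```bash
python3 - <<'E'
from h import *
p=state()["ee_pos"];x,y=.5878,.1015
r=arm.move_linear([x,y,.0745],v=.02,force_limit=12);log(("lift stopped",r))
if r:
    arm.move_linear([x,y,state()["ee_pos"][2]-.0006],v=.02);log("relaxed");print(state()["torque"].round(2))
    arm.gripper_to(1.);log("open")
    arm.move_linear([x,y,.17],v=.15);arm.goto([.45,-.1,.25],quat(np.radians(90)));log("up")
    im,d=eyes.get_image("scene");t,dt=eyes.get_image("top");np.save("pics/dt2.npy",dt);cv2.imwrite("pics/t2.png",t)
    cv2.imwrite("pics/home.png",np.hstack([cv2.resize(im[170:260,220:310],(390,390)),cv2.resize(t[154:214,242:302],(390,390),interpolation=cv2.INTER_CUBIC)]))
    for n,i in(("top",t),("scene",im)):
        m=cv2.inRange(cv2.cvtColor(i,cv2.COLOR_BGR2HSV),(3,150,90),(16,255,255))
        if n=="scene": m[:170]=0;m[270:]=0;m[:,:200]=0;m[:,320:]=0
        for c in cv2.findContours(m,0,2)[0]:
            if cv2.contourArea(c)>150:(u,v),rr=cv2.minEnclosingCircle(c);print(n,u,v,rr,ray(n,(u,v),.076))
E
sed -i 's/e=state()\["ee_pos"\];return/e=np.array([.5876,.1013,.065]);return/' tilt.py; python3 tilt.py
```

```text
('lift stopped', True) 24.48 [0.5882 0.1018 0.0733] [1.4  1.36 6.03] 0.738 -0.65
relaxed 24.73 [0.5882 0.1018 0.0731] [0.66 0.18 9.14] 0.734 -0.65
[ 0.12 -0.37  0.55]
open 25.09 [0.5875 0.1013 0.0724] [-0.21 -0.01 -0.3 ] 1.005 -0.65
up 26.9 [ 0.4505 -0.0993  0.2497] [ 0.28  0.85 -0.23] 1.002 0.01
top 272.1371765136719 180.6548614501953 11.218201637268066 [0.58865433 0.10152635 0.076     ]
scene 262.6867370605469 204.91566467285156 15.487645149230957 [0.58146986 0.10659322 0.076     ]
277 55 n [-0.083  0.014  0.996] tilt deg 4.8 bbox [0.5557 0.0743 0.0709] [0.6204 0.1341 0.0777] ee [ 0.4505 -0.0989  0.2496]
```

View pics/home.png

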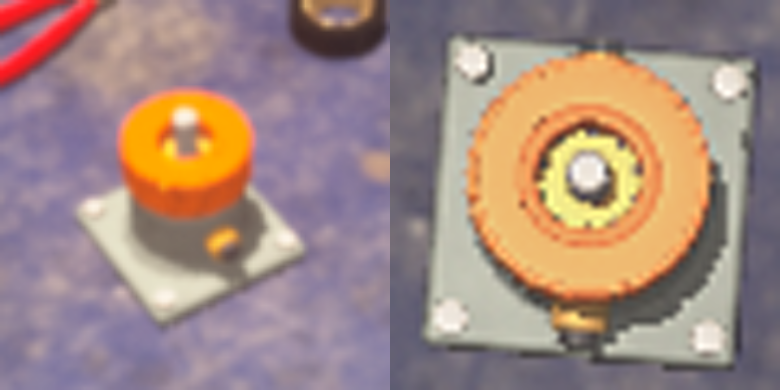

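The ring looks home and level, with the stem through its hole. The colour mask caught only part of the flange, so I'll measure its height and tilt from a proper annulus in both depth images, using the foot plate as the height reference.

```bash
cat > chk.py <<'E'
from h import *
for n in("top","scene"):
    im,d=eyes.get_image(n);c=eyes.calibration(n);v,u=np.nonzero(d>0);z=d[v,u]
    q=cv2.undistortPoints(np.stack([u,v],1).astype(float)[:,None],c["K"],c["distortion"])[:,0]
    P=np.stack([q[:,0]*z,-q[:,1]*z,-z],1);W=c["world_to_cam"];P=(P-W[:3,3])@W[:3,:3]
    r=np.hypot(P[:,0]-.5878,P[:,1]-.1013)
    F=P[(r>.0195)&(r<.0295)&(P[:,2]>.068)&(P[:,2]<.09)]
    for _ in range(3):
        A=np.c_[F[:,:2]-[.5878,.1013],np.ones(len(F))];k=np.linalg.lstsq(A,F[:,2],rcond=None)[0];e=F[:,2]-A@k;F=F[abs(e)<.002]
    B=P[(r>.07)&(r<.1)&(abs(P[:,2])<.01)];pl=P[(r>.048)&(r<.056)&(P[:,2]>.006)&(P[:,2]<.0125)]
    S=P[(r<.007)&(P[:,2]>.08)]
    print(n,len(F),"top z",k[2].round(4),"slope",k[:2].round(3),"bench",np.median(B[:,2]).round(4),"plate",np.median(pl[:,2]).round(4),len(pl),"stem",np.median(S[:,2]).round(4) if len(S) else None)
E
python3 chk.py
```

```text
top 420 top z 0.0774 slope [-0.006 -0.001] bench 0.0008 plate 0.0102 137 stem 0.0928
scene 214 top z 0.0766 slope [0.007 0.007] bench 0.0003 plate 0.0099 82 stem 0.0898
```

Both cameras put the ring at about 52.5 mm with under 0.5° of tilt, but that is too close to the 53.2 mm limit for 1 mm depth accuracy. I'll check the flange height by touch against the bench.

Run:
```python
from h import *
Q=quat(np.pi)
arm.gripper_to(0.)
z=[]
for (x,y,za,zb) in((.50,.03,.04,.012),(.5878-.0245,.1013,.115,.088)):
    arm.goto([x,y,za+.03 if za>.1 else za],Q)
    if za>.1: arm.move_linear([x,y,.100],v=.12)
    r=arm.move_linear([x,y,zb],v=.02,force_limit=3);log(r);z.append(state()["ee_pos"][2])
    arm.move_linear([x,y,.15],v=.25)
print("ring z",z[1]-z[0]-.024)
```

```text
True 29.96 [0.5    0.03   0.0171] [-1.45 -0.9   8.43] 0.001 0.79
True 32.08 [0.5633 0.1013 0.0923] [ 0.18 -0.32  7.09] 0.001 0.81
ring z 0.05122038311035198
```

The touch reading is 51.2 mm, but the sprung ring yields under an off-centre touch, so it is only a lower bound. I'll regrip once and turn to the stop again to be sure.

```bash
python3 - <<'E'
from h import *
x,y=.5876,.1014
arm.gripper_to(1.)
a0=110
arm.goto([x,y,.15],quat(np.radians(a0)));arm.move_linear([x,y,.072],v=.12,force_limit=10);log("down")
arm.gripper_to(.6);log("grip")
z=state()["ee_pos"][2]-.0008
t0=state()["torque"][2]
for dg in range(a0-4,a0-45,-4):
    arm.move_linear([x,y,z],attitude=quat(np.radians(dg)),v=.05)
    s=state();print(dg,round(s["time"],2),s["ee_pos"].round(4),s["wrist_force"].round(1),s["torque"].round(2))
    if s["torque"][2]-t0>.7: break
arm.gripper_to(1.);log("open")
arm.move_linear([x,y,.17],v=.2);arm.goto([.45,-.1,.25],quat(np.radians(90)));log("up")
E
python3 chk.py
```

```text
down 35.07 [0.5879 0.1016 0.0725] [-0.3  -0.46  0.63] 0.998 -0.26
grip 35.4 [0.5881 0.1014 0.0729] [-1.37 -0.79  7.46] 0.732 -0.26
106 35.65 [0.5882 0.1016 0.073 ] [ 0.  -0.2  5.8] [ 0.08 -0.14  0.15]
102 35.9 [0.5883 0.1017 0.073 ] [0.6 0.8 6.6] [ 0.08 -0.34  0.57]
98 36.15 [0.5883 0.1017 0.073 ] [2.4 0.3 5.5] [ 0.11 -0.39  0.87]
open 36.51 [0.5875 0.1013 0.0721] [-0.23 -0.5  -0.41] 1.001 -0.43
up 38.16 [ 0.4505 -0.0992  0.2496] [ 0.61  0.33 -0.71] 0.999 0.05
top 427 top z 0.0773 slope [0.007 0.001] bench 0.0008 plate 0.0101 137 stem 0.0921
scene 216 top z 0.0769 slope [0.002 0.002] bench 0.0003 plate 0.0096 75 stem 0.09
```

```bash
python3 -c "
from h import *
arm.hold(.3);log('end');ticket.job_done()"
```

```text
end 38.56 [ 0.4501 -0.0997  0.2498] [ 0.21 -0.35 -0.07] 1.0 0.05
the job is handed in; nothing more can be done
```

I put the disc in the mouth and screwed the lock ring clockwise to its stop over it, then handed in at 38.6 s of the 72 s allowed.

- **Disc:** I took the right-hand one of the two discs and lowered it into the bore with about 4.6 N. The pictures showed it level with the rim, stem up, before the ring went on.
- **Ring:** The first touch was on top of a rib at about 63 mm. I turned it 27° counter-clockwise into the gap, pushed down with 6–8 N and screwed it 88° clockwise to the stop.
- **Stop check:** I gripped the ring a second time and turned again. The torque rose at once by about 0.4 N m per 4°, which matches the 6 N m per rad given for the stop.
- **Ring height:** The last checks disagree slightly. Depth images gave about 52.5–53.3 mm, depending on the height reference, against the 53.2 mm limit. Touch gave 51.2 mm, but the sprung ring yields under the finger, so that is only a lower bound. The stop torque is what convinced me it is home.
- **Ring position and tilt:** Tilt came out under 0.5° from both cameras; an earlier 4.8° reading used only part of the flange, so I discarded it. The ring's centre was about 1 mm from the mouth axis in the top view. The rougher scene outline differed by about 8 mm.
- **Pull-up test:** This was unclear, because the tool rose 1.7 mm before the force limit stopped it.
- **Knob and tape:** I did not go near them, but took no final measurement of their positions.

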